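# Weight the glue press and set its timer

## Task

Weight the glued joint: stand the tall blue tin squarely on the cork pad between the press's steel cheeks and set the yellow tin squarely on top of it, edges in line, both lids up and never tipped over. Only then turn the timer's knob until its yellow pointer stands at the red mark, without shifting the mark. Leave everything else on the bench where it is.

Things in the scene. Friction and masses are not known exactly. Their poses are not given: they have to be found in the camera images.
- tall_tin: Tall blue closed tin with bare steel lid, 68 (x) x 56 (y) x 80 mm high, about 0.65 kg; origin: centre of its underside, z up. A black stripe on the lid runs along its long side (x). It starts upright in the wooden carrier.
- flat_tin: Low yellow closed tin with yellow lid, 68 (x) x 56 (y) x 54 mm high, about 0.45 kg; origin: centre of its underside, z up. A black stripe on the lid runs along its long side (x). It starts upright on the bench.
- carrier: Light wooden carrier, fixed: base 100 (x) x 110 (y) x 10 mm thick with two upright end boards across x, each 11 thick, 110 wide (y), tops 86 mm above the bench, inner gap 78 mm along x; open to both y sides. Origin: centre of its underside. The tall tin stands in it on the base (10 mm up), its 68 mm length along the carrier's x, about 5 mm from each board.
- press: Glue press, fixed: green base 120 (x) x 110 (y) x 10 mm thick; two upright steel cheeks, each 84 long (x), 10 thick, tops 92 mm above the bench, with an inner gap of 62 mm along y; open to both x sides. Origin: centre of its underside. A tin fits between the cheeks only with its 56 mm side across the gap.
- press_pad (a point): Centre of the top face of the press's cork pad, 68 (x) x 56 (y) mm, between the cheeks, 16 mm above the bench; axes as the press.
- timer: Bench timer, fixed: grey box 124 x 124 x 50 mm high with a round white dial (116 mm dia) on top; origin: centre of its underside, below the knob's axis.
- timer_grip (a point): On the knob's vertical axis, 80.5 mm above the bench: the height at which to grip the black knob. The grip bar is 56 mm long, 16 mm wide, from 59.5 to 93.5 mm above the bench; this point's x axis runs along the bar towards the pointer. Below it is a round skirt of 62 mm dia.
- timer_pointer (a point): Tip of the knob's yellow pointer, 42 mm from the knob's axis, 55.5 mm above the bench; turns with the knob.
- timer_mark (a point): Inner end of the red mark (a tab 11 x 6 x 5 mm lying radially on the dial), 42 mm from the knob's axis, 55.5 mm above the bench.
- timer_knob (a joint): Knob angle in rad, 0 to 4.2 between end stops, growing clockwise seen from above, 0 when the pointer is along the timer's x axis. The mark always lies clockwise of the starting pointer, 1.0 to 2.8 rad on. It stays where it is left.
- jar: Bystander, loose: glass jar with a red lid, 68 mm dia, 115 mm tall, standing; origin: centre of its underside.
- stake: Bystander, loose: dark steel forming stake, 130 mm tall: round foot 64 mm dia, post 24 mm dia, standing; origin: centre of its underside.
- pliers: Bystander, loose: red-handled pliers, about 165 x 55 x 17 mm, lying along its x; origin: on its axis on the lying side.
- steel_block: Bystander, loose: dark steel block, 75 x 50 x 36 mm; origin: centre of its underside.
- carton: Bystander, loose: small cardboard carton, 90 x 65 x 45 mm; origin: centre of its underside.
There are look-alikes about, which are no part of the job. Leave any turquoise look-alike of the tall_tin alone.

How it is judged:
By the outcome, as a careful person would: the job done as asked, in the order asked, and still so for the second after the job is handed in, with the robot touching nothing.
It also fails if it takes over 72 s, if anything falls off the work surface, if the arm or the gripper's body presses on something with over 40 N, if the wrist force passes 120 N, or if a joint passes its speed limit or range.

## Robot

A 6-joint arm with a two-finger parallel gripper is mounted at the origin on the work surface. World frame = base frame: x ahead of the robot, y to its left, z up, the work surface at z = 0. Lengths are in m, angles in rad, forces in N, time in s.
With the tool pointing down it reaches from about 0.425 to 0.925 m from the base axis. Payload 12.5 kg.
Tool frame: the origin (TCP) lies on the front face of the gripper's body, between the roots of the fingers; the fingertips stand 73 mm ahead of it and the grasp point (between the pads) lies 54 mm ahead of it; x points along the fingers, y is the direction in which the jaws open and shut, and the axes are right-handed (so a half turn about x gives the same grasp; the last joint's range is limited). The gripper opens to 85 mm and grips with 20 to 120 N. Pads are 22 mm wide; open, the fingers measure 114 mm over their backs; the gripper's body (76 mm by 85 mm) begins 54 mm behind the grasp point. The pads swing forward as they close: fully open they stand 13 mm farther back than shut.
Start: joints at [-1.367, 0.491, 1.559, -0, 1.092, -0.106], TCP at [0.191, -0.595, 0.304] pointing down, gripper open.
Joint ranges: [-3.1, 3.1], [-0.84, 2.19], [0.05, 2.79], [-1.13, 4.28], [0.06, 2.93], [-2.69, 2.69]. Speed limits (rad/s): [2.22, 2.22, 2.79, 3.14, 3.14, 3.14].

## Interface

Orientations are given as a unit quaternion [x, y, z, w].
In Python, from station import bot gives the robot as it stands.
- The arm moves only by the shell command python3 -m handwheel 'ROWS'. ROWS is JSON, a list of rows, each an object with "linear": the shift along the tool's x, y, z in cm, a list of three; "turn": the turn about the tool's x in rad; "jaw": the finger opening in cm, from 0 to 8.54. A call has 1 to 12 rows; each row is the pose to reach, as a shift and turn from the pose commanded when the call began, along the tool's axes at that moment; what a row does not reach only later rows make up. A row lasts 1/12 s, in which the tool goes at most 41.7 mm and 7.16 degrees, less where a joint would pass 70% of its speed; a pose out of reach is approached as far as the arm can. A call with a gripper value outside its range is refused whole. The fingers move at their own pace and stop on an object; the grip force is fixed at half the most. Time passes only in rows, so rows that repeat a pose let the fingers close. It gives the time, the measured TCP pose, the force and the opening at its end, in the units of the state.
- bot.sense(): the state, without advancing time (a new reading comes with each control period).
- bot.read_camera(name): name is "scene" or "top" or "wrist"; returns the picture (384x512x3 uint8, red, green, blue); there is no depth.
- bot.get_calibration(name): a dict with "intrinsics" (3x3 intrinsics, pixels), "T" (4x4, takes a point from camera to world coordinates); the wrist camera has in their place "T_tool_cam" (4x4, takes a point from camera to tool coordinates, whose origin is the TCP and whose axes are the tool frame's). Camera axes: x right, y down, z forward; pixel columns grow to the right and rows downward; lengths in m; the calibration is good to about 2 mm. A picture is of the moment at which its call begins: read the wrist's pose just before it. get_calibration takes no time and is no camera call.
- bot.finish_job(): hands the job in, once; it reports no verdict.
Trained networks look in the newest picture that a camera, given by its name, has taken for a name from the list of things; names that differ only in an ending like _2 or _b are one class to them, and where a whole thing is asked for, a point or a joint stands for the part that bears it (a point fixed in the world has none). Each returns a list of dicts, best first, with "conf" (0 to 1); they miss things now and then, are a little off and sometimes report something else, mostly with a low value. They report only what shows in the picture. A call takes as long as a camera call. They do not tell look-alikes from the thing itself.
- bot.recognise(label, camera): "pixel" ([column, row] in pixels, amid what is visible of it).
- bot.spot_point(label, camera): "pixel" ([column, row] in pixels: a listed point, or the origin of a listed thing).
The state is a dict: "t": time; "joint_positions": joint angles; "joint_vel": joint speeds; "tau": joint torques, N m; "eef_pos": TCP position; "tool_rot": TCP orientation; "force": force on the tool from outside, world axes, zero at the start; "torque": the same for the moment, N m; "finger_gap": finger opening in m.
Only numpy, scipy, OpenCV 4.12 (cv2) and the standard library are available. Lean on these libraries where they do the work, as an engineer would, in place of code of your own. Each camera call takes 0.05 s, during which the arm holds its last target. There are 200 camera calls.

## Working session

There is one attempt and no reset: what is moved stays moved. The work goes in short steps, Python scripts to look and compute and a shell command to move; the robot and the scene stay as the last step left them, time stands still between calls to the robot, and variables do not carry over. Pictures are saved under pics/ and viewed, about 8 in all and at most 12, crops included, and the job is handed in when it is done.

```bash
ls; mkdir -p pics; cat > h.py <<'E'
import numpy as np, cv2
from scipy.spatial.transform import Rotation as R
from station import bot
def snap(cam,name=None):
    s=bot.sense(); im=bot.read_camera(cam)
    if name: cv2.imwrite('pics/'+name,im[:,:,::-1])
    return s,im
def cal(cam,s=None):
    c=bot.get_calibration(cam); K=np.array(c['intrinsics'])
    if cam=='wrist':
        T=np.eye(4);T[:3,:3]=R.from_quat(s['tool_rot']).as_matrix();T[:3,3]=s['eef_pos']
        T=T@np.array(c['T_tool_cam'])
    else: T=np.array(c['T'])
    return K,T
def p2w(px,z,cam,s=None):
    K,T=cal(cam,s); d=T[:3,:3]@np.linalg.inv(K)@np.array([px[0],px[1],1.]); o=T[:3,3]
    return o+d*(z-o[2])/d[2]
def w2p(p,cam,s=None):
    K,T=cal(cam,s); q=T[:3,:3].T@(np.array(p)-T[:3,3]); q=K@q; return q[:2]/q[2]
E
python3 - <<'E'
from h import *
s,t=snap('top'); _,c=snap('scene')
cv2.imwrite('pics/top.png',cv2.resize(t[:,:,::-1],(800,600),interpolation=cv2.INTER_CUBIC))
cv2.imwrite('pics/scene.png',c[:,:,::-1])
print(s['t'],s['tool_rot'],R.from_quat(s['tool_rot']).as_matrix().round(3))
for cam in('top','scene'):print(cam,cal(cam)[1].round(3).tolist())
for l,z in [('tall_tin',.01),('flat_tin',0),('carrier',0),('press',0),('press_pad',.016),('timer',0),('timer_grip',.0805),('timer_pointer',.0555),('timer_mark',.0555),('jar',0),('stake',0),('pliers',0),('steel_block',0),('carton',0)]:
    for d in bot.spot_point(l,'top')[:3]:
        print(l,round(d['conf'],2),np.round(d['pixel'],1),p2w(d['pixel'],z,'top').round(3)[:2])
E
```

```text
pics
0.0 [-0.69860734 -0.10950147  0.69867723 -0.1086616 ] [[-0.     0.305 -0.952]
 [ 0.001 -0.952 -0.305]
 [-1.    -0.001 -0.   ]]
top [[0.026, -0.994, 0.102, 0.355], [-1.0, -0.026, 0.01, 0.032], [-0.007, -0.102, -0.995, 1.635], [0.0, 0.0, 0.0, 1.0]]
scene [[-0.749, 0.424, -0.509, 1.146], [0.663, 0.458, -0.592, 0.75], [-0.018, -0.781, -0.624, 0.848], [0.0, 0.0, 0.0, 1.0]]
tall_tin 0.86 [124.1 210. ] [0.449 0.477]
tall_tin 0.78 [155.3 250.4] [0.319 0.367]
tall_tin 0.61 [168.5 206.8] [0.464 0.33 ]
flat_tin 0.81 [229.7 205.3] [0.475 0.128]
flat_tin 0.66 [340.8 157. ] [ 0.647 -0.241]
carrier 0.81 [163.6 204.7] [0.471 0.349]
press 0.81 [275.8 156.8] [ 0.642 -0.022]
press_pad 0.63 [272.6 158.5] [ 0.633 -0.011]
press_pad 0.59 [339.7 159.1] [ 0.637 -0.234]
timer 0.9 [379.8 206.9] [ 0.482 -0.372]
timer_grip 0.52 [387.9 207.2] [ 0.476 -0.377]
timer_pointer 0.82 [382.6 193.7] [ 0.521 -0.367]
timer_pointer 0.45 [273.  160.5] [ 0.62  -0.011]
timer_pointer 0.41 [163.6 203.3] [0.471 0.338]
jar 0.86 [220.1 156.4] [0.639 0.166]
stake 0.59 [341.2 159.8] [ 0.637 -0.242]
pliers 0.74 [312.5 210.4] [ 0.465 -0.148]
steel_block 0.7 [390.5 164.6] [ 0.625 -0.407]
steel_block 0.7 [381.2 207.4] [ 0.481 -0.376]
carton 0.72 [153.7 148.6] [0.66  0.391]
```

View pics/top.png

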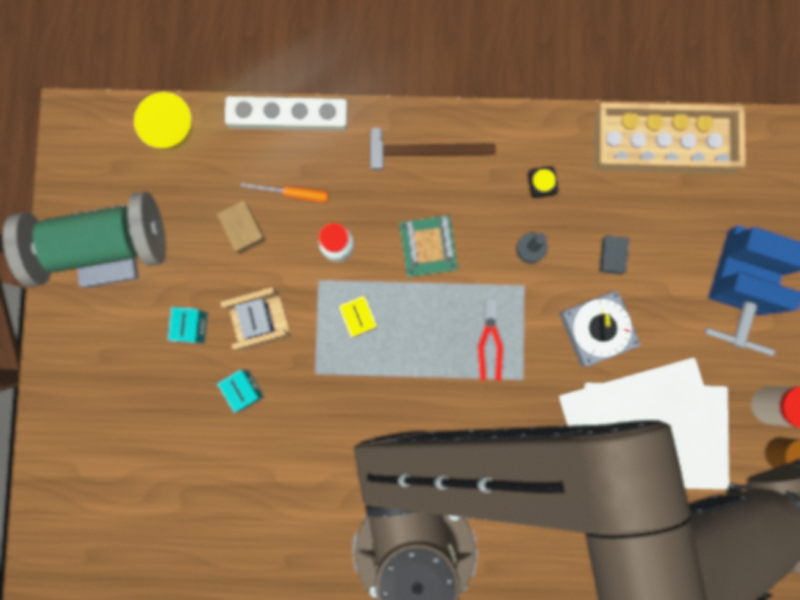

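View pics/scene.png

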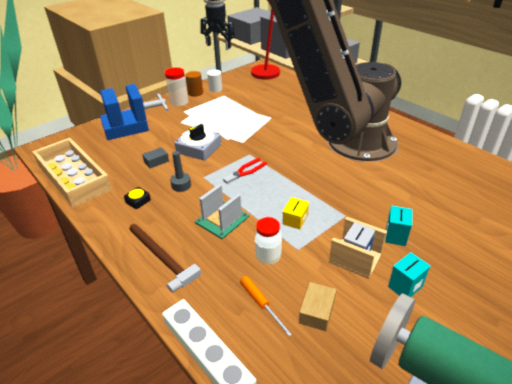

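```bash
cat >> h.py <<'E'
def ang(s):
    m=R.from_quat(s['tool_rot']).as_matrix(); return np.arctan2(m[1,1],m[0,1])
def plan(p,a=None):
    """rows' linear (cm) and turn to bring TCP to p with tool y at world angle a (mod pi)"""
    s=bot.sense(); m=R.from_quat(s['tool_rot']).as_matrix()
    l=m.T@(np.array(p)-s['eef_pos'])*100
    t=0 if a is None else -((a-ang(s)+np.pi/2)%np.pi-np.pi/2)
    j=s['joint_positions'][5]+t+np.arctan2(p[1],p[0])-s['joint_positions'][0]
    print('t',round(s['t'],2),'linear',l.round(2).tolist(),'turn',round(t,3),'j6 end',round(j,2))
E
python3 - <<'E'
from h import *
c=bot.get_calibration('wrist');print(np.round(c['T_tool_cam'],3).tolist(),np.round(c['intrinsics'],1).tolist())
plan([.55,-.1,.30]); plan([.43,.31,.30],-1.318)
E
```

```text
[[0.0, -0.258, 0.966, -0.07], [1.0, 0.001, 0.0, 0.001], [-0.001, 0.966, 0.258, -0.066], [0.0, 0.0, 0.0, 1.0]] [[281.9, 0.0, 252.8], [0.0, 281.9, 191.5], [0.0, 0.0, 1.0]]
t 0.8 linear [0.39, -36.21, -49.33] turn 0 j6 end 1.08
t 0.8 linear [0.39, -78.91, -50.4] turn 0.057 j6 end 1.94
```

```bash
python3 -m handwheel '[{"linear":[0,-36,-46],"turn":0,"jaw":8.5},{"linear":[0,-36,-46],"turn":0,"jaw":8.5},{"linear":[0,-36,-46],"turn":0,"jaw":8.5},{"linear":[0,-36,-46],"turn":0,"jaw":8.5},{"linear":[0,-36,-46],"turn":0,"jaw":8.5},{"linear":[0,-36,-46],"turn":0,"jaw":8.5},{"linear":[0,-36,-46],"turn":0,"jaw":8.5},{"linear":[0,-36,-46],"turn":0,"jaw":8.5},{"linear":[0,-36,-46],"turn":0,"jaw":8.5},{"linear":[0,-36,-46],"turn":0,"jaw":8.5},{"linear":[0,-36,-46],"turn":0,"jaw":8.5},{"linear":[0,-36,-46],"turn":0,"jaw":8.5}]'
python3 - <<'E'
from h import *
print(bot.sense()['eef_pos'],ang(bot.sense()))
plan([.60,-.01,.30]); plan([.46,.33,.27],-1.318)
E
```

```text
t: 1.8
eef_pos: [0.4724, -0.1798, 0.3042]
tool_rot: [0.699, 0.109, -0.698, 0.109]
force: [0.7, -1.3, 0.4]
finger_gap: 0.0853
[ 0.47243058 -0.17980761  0.30419933] -1.261100914353391
t 1.8 linear [0.42, -12.29, -17.33] turn 0 j6 end 1.24
t 1.8 linear [3.4, -48.94, -14.35] turn 0.057 j6 end 1.94
```

```bash
python3 -m handwheel '[{"linear":[0,-12,-17],"turn":0.05,"jaw":8.5},{"linear":[0,-12,-17],"turn":0.05,"jaw":8.5},{"linear":[0,-12,-17],"turn":0.05,"jaw":8.5},{"linear":[0,-12,-17],"turn":0.05,"jaw":8.5},{"linear":[0,-12,-17],"turn":0.05,"jaw":8.5},{"linear":[0,-12,-17],"turn":0.05,"jaw":8.5},{"linear":[0,-12,-17],"turn":0.05,"jaw":8.5}]'
python3 - <<'E'
from h import *
s,im=snap('wrist','press.png'); print(s['joint_vel'].round(3) if hasattr(s['joint_vel'],'round') else s['joint_vel'],s['eef_pos'])
for l,z in [('press',0),('press_pad',.016)]:
    for d in bot.spot_point(l,'wrist'): print(l,d['conf'],d['pixel'],p2w(d['pixel'],z,'wrist',s))
plan([.46,.33,.27],-1.318); plan([.50,.13,.30],-1.3)
E
```

```text
t: 2.38
eef_pos: [0.5975, -0.0139, 0.3034]
tool_rot: [-0.701, -0.093, 0.701, -0.093]
force: [0.1, -0.4, 0.0]
finger_gap: 0.0853
[-0.052 -0.021  0.035 -0.007 -0.003 -0.017] [ 0.59751397 -0.01385907  0.30338412]
press 0.76 [263.9, 133.1] [ 0.64445637 -0.0166141   0.        ]
press_pad 0.74 [262.0, 135.8] [ 0.64138786 -0.01438868  0.016     ]
press_pad 0.58 [260.6, 136.2] [ 0.64045995 -0.01283489  0.016     ]
t 2.53 linear [3.39, -36.98, 4.31] turn 0.006 j6 end 1.94
t 2.53 linear [0.39, -16.62, 5.57] turn -0.012 j6 end 1.55
```

View pics/press.png

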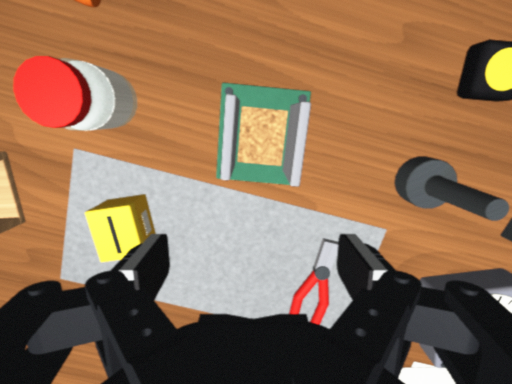

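The wrist view shows the press at about (264,135) with its cork pad. The yellow flat tin is at (118,228), and the jar is at (75,92). I'll measure the press from colour masks, then fly on to the tall tin.

```bash
cat >> h.py <<'E'
def rect(mask,z,cam,s,box=None):
    """min-area rectangle on plane z of the largest blob; centre, sizes(mm), angle of long side(deg)"""
    m=mask.astype(np.uint8)
    if box: k=np.zeros_like(m); k[box[1]:box[3],box[0]:box[2]]=1; m&=k
    m=cv2.morphologyEx(m,cv2.MORPH_OPEN,np.ones((3,3),np.uint8))
    c=max(cv2.findContours(m,cv2.RETR_EXTERNAL,cv2.CHAIN_APPROX_NONE)[0],key=cv2.contourArea)[:,0]
    w=np.array([p2w(p,z,cam,s)[:2] for p in c],np.float32)*1000
    r=cv2.minAreaRect(w); b=cv2.boxPoints(r); e=b[1]-b[0]; f=b[2]-b[1]
    if np.hypot(*f)>np.hypot(*e): e=f
    a=np.degrees(np.arctan2(e[1],e[0])); a=(a+90)%180-90
    print('centre',np.round(r[0],1),'size',np.round(r[1],1),'long angle',round(float(a),2))
E
python3 - <<'E'
from h import *
import json
im=cv2.imread('pics/press.png'); hsv=cv2.cvtColor(im,cv2.COLOR_BGR2HSV)
s=bot.sense(); h,S,V=cv2.split(hsv)
print(hsv[90,262],hsv[135,262],hsv[228,118],hsv[215,145],hsv[60,262])
rect((h>60)&(h<95)&(S>80),.01,'wrist',s,(190,60,340,210))
rect((h>8)&(h<25)&(V>160),.016,'wrist',s,(225,90,305,180))
rect((h>24)&(h<35)&(S>180)&(V>190),.054,'wrist',s,(60,170,180,280))
E
python3 -m handwheel '[{"linear":[3.4,-37,4.3],"turn":0,"jaw":8.5},{"linear":[3.4,-37,4.3],"turn":0,"jaw":8.5},{"linear":[3.4,-37,4.3],"turn":0,"jaw":8.5},{"linear":[3.4,-37,4.3],"turn":0,"jaw":8.5},{"linear":[3.4,-37,4.3],"turn":0,"jaw":8.5},{"linear":[3.4,-37,4.3],"turn":0,"jaw":8.5},{"linear":[3.4,-37,4.3],"turn":0,"jaw":8.5},{"linear":[3.4,-37,4.3],"turn":0,"jaw":8.5},{"linear":[3.4,-37,4.3],"turn":0,"jaw":8.5},{"linear":[3.4,-37,4.3],"turn":0,"jaw":8.5},{"linear":[3.4,-37,4.3],"turn":0,"jaw":8.5},{"linear":[3.4,-37,4.3],"turn":0,"jaw":8.5}]'
python3 - <<'E'
from h import *
s,im=snap('wrist','tall.png'); print(max(abs(np.array(s['joint_vel']))),s['eef_pos'],ang(s))
for l,z in [('tall_tin',.01),('carrier',0)]:
    for d in bot.spot_point(l,'wrist'): print(l,d['conf'],d['pixel'],p2w(d['pixel'],z,'wrist',s))
E
```

```text
[ 76 122 153] [ 19 116 243] [ 30 150 254] [ 19  23 124] [ 14 159 193]
centre [681.7  -9.4] size [ 38.7 108.7] long angle -75.11
centre [639.4 -16.9] size [68.1 56.6] long angle 9.66
t: 3.53
eef_pos: [0.4607, 0.3298, 0.2701]
tool_rot: [0.701, 0.091, -0.701, 0.091]
force: [0.0, -0.2, 0.2]
finger_gap: 0.085
0.023567461107143087 [0.46065415 0.32980033 0.27008812] -1.311781337707198
tall_tin 0.91 [248.1, 164.0] [0.4704243  0.33754659 0.01      ]
tall_tin 0.85 [202.6, 262.9] [0.32968186 0.3619367  0.01      ]
tall_tin 0.83 [126.5, 146.5] [0.45395397 0.47939739 0.01      ]
carrier 0.34 [414.5, 197.1] [0.4819057  0.12471141 0.        ]Traceback (most recent call last):
  File "<stdin>", line 8, in <module>
  File "h.py", line 34, in rect
    c=max(cv2.findContours(m,cv2.RETR_EXTERNAL,cv2.CHAIN_APPROX_NONE)[0],key=cv2.contourArea)[:,0]
      ~~~^^^^^^^^^^^^^^^^^^^^^^^^^^^^^^^^^^^^^^^^^^^^^^^^^^^^^^^^^^^^^^^^^^^^^^^^^^^^^^^^^^^^
ValueError: max() iterable argument is empty
```

View pics/tall.png

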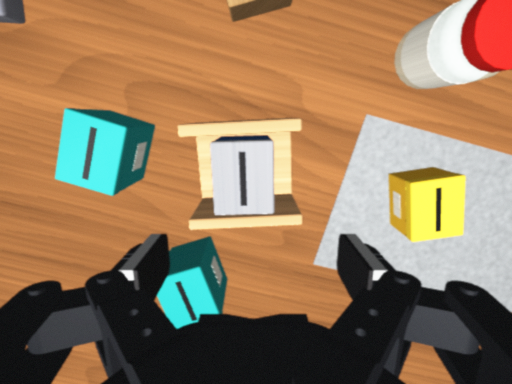

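Three candidates for the tall tin: (243,176) has a steel lid and sits in the wooden carrier, (90,150) and (190,285) have turquoise lids and stand on the bench. The one in the carrier fits the description. I'll confirm in an enlarged crop and measure its lid.

```bash
python3 - <<'E'
from h import *
im=cv2.imread('pics/tall.png'); hsv=cv2.cvtColor(im,cv2.COLOR_BGR2HSV)
s=bot.sense(); h,S,V=cv2.split(hsv)
print(hsv[140,243],hsv[176,225],hsv[200,430],hsv[176,455])
rect((S<60)&(V>110),.09,'wrist',s,(195,125,290,225))
rect((h>25)&(h<35)&(S>120)&(V>215),.054,'wrist',s,(380,160,480,250))
cv2.imwrite('pics/tallcrop.png',cv2.resize(im[105:240,165:315],None,fx=4,fy=4,interpolation=cv2.INTER_CUBIC))
E
```

```text
[108  13  99] [120   6 230] [ 30 157 255] [ 25 197 227]
centre [469.6 341.4] size [68.9 58.3] long angle 16.24
centre [482.6 131.3] size [67.2 56.5] long angle 23.51
```

View pics/tallcrop.png

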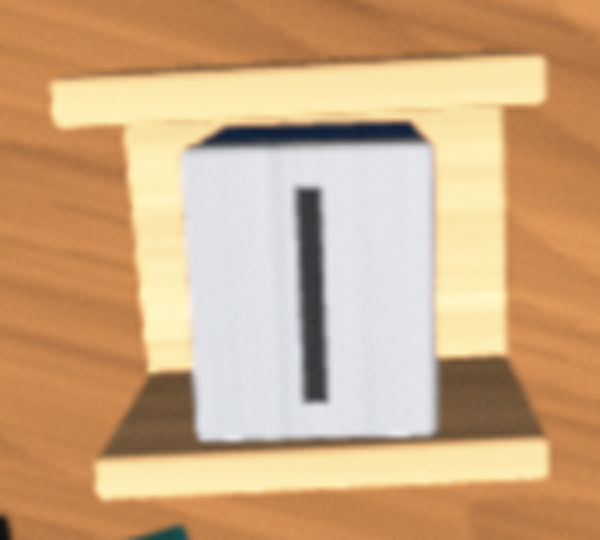

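The crop confirms it: a navy-blue body under the bare steel lid, standing in the carrier, with its stripe at crop (310,295).

```bash
python3 - <<'E'
from h import *
plan([.4696,.3414,.115],-1.288)
E
```

```text
t 3.68 linear [15.51, -0.95, -1.12] turn -0.025 j6 end 1.92
```

```bash
python3 -m handwheel '[{"linear":[1,-0.95,-1.1],"turn":-0.025,"jaw":8.5},{"linear":[4,-0.95,-1.1],"turn":-0.025,"jaw":8.5},{"linear":[8,-0.95,-1.1],"turn":-0.025,"jaw":8.5},{"linear":[12,-0.95,-1.1],"turn":-0.025,"jaw":8.5},{"linear":[15.5,-0.95,-1.1],"turn":-0.025,"jaw":8.5},{"linear":[15.5,-0.95,-1.1],"turn":-0.025,"jaw":8.5},{"linear":[15.5,-0.95,-1.1],"turn":-0.025,"jaw":5},{"linear":[15.5,-0.95,-1.1],"turn":-0.025,"jaw":5},{"linear":[15.5,-0.95,-1.1],"turn":-0.025,"jaw":5},{"linear":[15.5,-0.95,-1.1],"turn":-0.025,"jaw":5},{"linear":[15.5,-0.95,-1.1],"turn":-0.025,"jaw":5},{"linear":[15.5,-0.95,-1.1],"turn":-0.025,"jaw":5}]'
python3 - <<'E'
from h import *
plan([.4696,.3414,.215]); plan([.57,.27,.215]);plan([.57,.27,.106])
E
```

```text
t: 4.68
eef_pos: [0.4696, 0.3431, 0.1175]
tool_rot: [0.701, 0.101, -0.698, 0.1]
force: [1.6, -4.2, 8.8]
finger_gap: 0.0557
t 4.68 linear [-9.75, 0.15, 0.0] turn 0 j6 end 1.92
t 4.68 linear [-9.72, 9.83, -7.63] turn 0 j6 end 1.73
t 4.68 linear [1.18, 9.83, -7.58] turn 0 j6 end 1.73
```

```bash
python3 -m handwheel '[{"linear":[-3,0,0],"turn":0,"jaw":5},{"linear":[-6,0,0],"turn":0,"jaw":5},{"linear":[-9.5,0,0],"turn":0,"jaw":5},{"linear":[-10,3,-2],"turn":0,"jaw":5},{"linear":[-10,6,-5],"turn":0,"jaw":5},{"linear":[-10,9.8,-7.6],"turn":0,"jaw":5},{"linear":[-8,9.8,-7.6],"turn":0,"jaw":5},{"linear":[-5,9.8,-7.6],"turn":0,"jaw":5},{"linear":[-2.5,9.8,-7.6],"turn":0,"jaw":5},{"linear":[-1,9.8,-7.6],"turn":0,"jaw":5},{"linear":[-0.5,9.8,-7.6],"turn":0,"jaw":5},{"linear":[-0.5,9.8,-7.6],"turn":0,"jaw":5}]'
python3 - <<'E'
from h import *
s=bot.sense(); print(s['force'])
for d in bot.recognise('tall_tin','wrist')[:0]: pass
plan([.57,.27,.107])
E
```

```text
t: 5.68
eef_pos: [0.5686, 0.2701, 0.1193]
tool_rot: [-0.699, -0.1, 0.701, -0.101]
force: [1.0, 0.7, -7.8]
finger_gap: 0.0554
[ 0.99452708  0.73842004 -7.77142379]
t 5.73 linear [1.35, 0.06, -0.08] turn 0 j6 end 1.73
```

```bash
python3 -m handwheel '[{"linear":[0.6,0,0],"turn":0,"jaw":5},{"linear":[1.2,0,0],"turn":0,"jaw":5},{"linear":[1.2,0,0],"turn":0,"jaw":5},{"linear":[1.2,0,0],"turn":0,"jaw":8.5},{"linear":[1.2,0,0],"turn":0,"jaw":8.5},{"linear":[1.2,0,0],"turn":0,"jaw":8.5},{"linear":[1.2,0,0],"turn":0,"jaw":8.5},{"linear":[-1,0,0],"turn":0,"jaw":8.5},{"linear":[-5,0,0],"turn":0,"jaw":8.5},{"linear":[-9,0,0],"turn":0,"jaw":8.5},{"linear":[-13,0,0],"turn":-0.12,"jaw":8.5},{"linear":[-14,0,0],"turn":-0.24,"jaw":8.5}]' && python3 -m handwheel '[{"linear":[0,0,0],"turn":-0.12,"jaw":8.5},{"linear":[0,0,0],"turn":-0.24,"jaw":8.5},{"linear":[0,0,0],"turn":-0.36,"jaw":8.5},{"linear":[0,0,0],"turn":-0.48,"jaw":8.5},{"linear":[0,0,0],"turn":-0.6,"jaw":8.5},{"linear":[0,0,0],"turn":-0.72,"jaw":8.5},{"linear":[0,0,0],"turn":-0.84,"jaw":8.5},{"linear":[0,0,0],"turn":-0.96,"jaw":8.5},{"linear":[0,0,0],"turn":-1.08,"jaw":8.5},{"linear":[0,0,0],"turn":-1.2,"jaw":8.5},{"linear":[0,0,0],"turn":-1.33,"jaw":8.5},{"linear":[0,0,0],"turn":-1.33,"jaw":8.5}]'
python3 - <<'E'
from h import *
s,im=snap('wrist','tall2.png'); print(max(abs(np.array(s['joint_vel']))),s['eef_pos'],ang(s))
hsv=cv2.cvtColor(im,cv2.COLOR_RGB2HSV);h,S,V=cv2.split(hsv); c=w2p([.57,.27,.08],'wrist',s).astype(int); print(c,hsv[c[1],c[0]-12])
rect((S<60)&(V>110),.08,'wrist',s,(c[0]-70,c[1]-70,c[0]+70,c[1]+70))
E
```

```text
t: 6.73
eef_pos: [0.5702, 0.2707, 0.2668]
tool_rot: [0.686, 0.185, -0.679, 0.185]
force: [0.7, -0.3, 0.5]
finger_gap: 0.085
t: 7.73
eef_pos: [0.569, 0.2702, 0.2603]
tool_rot: [0.423, 0.567, -0.422, 0.567]
force: [-1.2, -0.2, -0.6]
finger_gap: 0.0849
0.1684105905807875 [0.56901427 0.27023939 0.2602585 ] 0.2898098461696514
[252 189] [138  28  46]
centre [558.  245.5] size [101.   98.5] long angle 16.61
```

View pics/tall2.png

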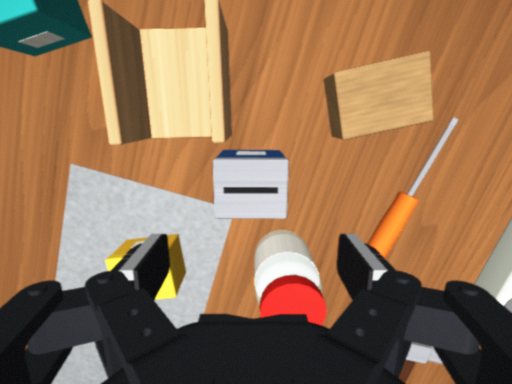

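The tin stands upright on free bench with its lid at (251,189), and the stripe runs across the image. I'll measure the lid in a tighter box.

```bash
python3 - <<'E'
from h import *
im=cv2.imread('pics/tall2.png'); h,S,V=cv2.split(cv2.cvtColor(im,cv2.COLOR_BGR2HSV)); s=bot.sense()
rect((S<60)&(V>165)&(np.arange(384)[:,None]>159),.08,'wrist',s,(205,159,295,216))
print(V[150:225:2,225],S[150:225:2,225],V[170,205:300:3])
plan([.570,.270,.125],np.radians(16.3))
E
```

```text
centre [563.4 269.5] size [76.8 52. ] long angle 16.22
[ 94 104 103 102 139 214 219 220 218 220 217 220 220 223 221 220 214 218
 201  52  49  79 211 225 223 222 219 219 221 221 222 224 225 222 181 211
 212 212] [ 71 177 181 158  15  10   8   9   9   9   9   9  10   9   9   9  11   9
   9   5  10  13  10  10   9   9  10   9   9   7   7   9   8   9   7   7
   7   8] [183 184 183 216 217 218 217 218 219 220 218 219 218 219 220 220 220 220
 219 220 222 221 222 220 220 220 221 217 177 186 192 185]
t 7.78 linear [13.52, 0.08, 0.05] turn -0.002 j6 end 0.16
```

```bash
python3 - <<'E'
from h import *
im=cv2.imread('pics/tall2.png'); h,S,V=cv2.split(cv2.cvtColor(im,cv2.COLOR_BGR2HSV)); s=bot.sense()
m=((S<60)&(V>198)).astype(np.uint8); m[:159]=0; m[217:]=0
rect(m,.08,'wrist',s,(205,150,295,225))
E
```

```text
centre [562.8 268.8] size [75.4 53. ] long angle 16.22
```

```bash
python3 -m handwheel '[{"linear":[4,0.08,0],"turn":0,"jaw":8.5},{"linear":[8,0.08,0],"turn":0,"jaw":8.5},{"linear":[12,0.08,0],"turn":0,"jaw":8.5},{"linear":[15.2,0.08,0],"turn":0,"jaw":8.5},{"linear":[15.2,0.08,0],"turn":0,"jaw":8.5},{"linear":[15.2,0.08,0],"turn":0,"jaw":6},{"linear":[15.2,0.08,0],"turn":0,"jaw":6},{"linear":[15.2,0.08,0],"turn":0,"jaw":6},{"linear":[15.2,0.08,0],"turn":0,"jaw":6},{"linear":[15.2,0.08,0],"turn":0,"jaw":6},{"linear":[15.2,0.08,0],"turn":0,"jaw":6}]' && python3 -m handwheel '[{"linear":[0,0,0],"turn":0,"jaw":6},{"linear":[-3,0,0],"turn":0,"jaw":6},{"linear":[-7,0,0],"turn":0,"jaw":6},{"linear":[-11,0,0],"turn":0,"jaw":6},{"linear":[-15,0,0],"turn":0,"jaw":6},{"linear":[-15,0,0],"turn":0,"jaw":6}]'
python3 - <<'E'
from h import *
plan([.6394,-.0169,.255],np.radians(9.66))
E
```

```text
t: 8.7
eef_pos: [0.5702, 0.2706, 0.1094]
tool_rot: [0.425, 0.565, -0.424, 0.566]
force: [-1.1, -0.8, 5.7]
finger_gap: 0.0677
t: 9.2
eef_pos: [0.5714, 0.2712, 0.2659]
tool_rot: [0.428, 0.563, -0.421, 0.568]
force: [2.0, 0.3, -5.8]
finger_gap: 0.0672
t 9.2 linear [1.06, -1.56, 29.56] turn 0.115 j6 end -0.19
```

```bash
python3 -m handwheel '[{"linear":[1,-1.6,29.5],"turn":0.115,"jaw":6},{"linear":[1,-1.6,29.5],"turn":0.115,"jaw":6},{"linear":[1,-1.6,29.5],"turn":0.115,"jaw":6},{"linear":[1,-1.6,29.5],"turn":0.115,"jaw":6},{"linear":[1,-1.6,29.5],"turn":0.115,"jaw":6},{"linear":[1,-1.6,29.5],"turn":0.115,"jaw":6},{"linear":[1,-1.6,29.5],"turn":0.115,"jaw":6},{"linear":[1,-1.6,29.5],"turn":0.115,"jaw":6},{"linear":[1,-1.6,29.5],"turn":0.115,"jaw":6},{"linear":[1,-1.6,29.5],"turn":0.115,"jaw":6},{"linear":[1,-1.6,29.5],"turn":0.115,"jaw":6}]'
python3 - <<'E'
from h import *
s,im=snap('wrist','over.png'); print(max(abs(np.array(s['joint_vel']))),s['eef_pos'],np.degrees(ang(s)))
plan([.6394,-.0169,.24],np.radians(9.66))
for q in [(34,28,.196),(34,-28,.196),(-34,28,.196),(-34,-28,.196)]:
    a=np.radians(9.66);print(w2p([.6394+q[0]/1e3*np.cos(a)-q[1]/1e3*np.sin(a),-.0169+q[0]/1e3*np.sin(a)+q[1]/1e3*np.cos(a),s['eef_pos'][2]-.108+0.08],'wrist',s).round(1))
E
```

```text
t: 10.12
eef_pos: [0.6367, -0.0164, 0.2473]
tool_rot: [0.456, 0.541, -0.456, 0.54]
force: [0.2, 0.4, -6.5]
finger_gap: 0.0676
0.012264767059088246 [ 0.63669941 -0.01643075  0.24728397] 9.711615074210394
t 10.17 linear [0.75, 0.25, 0.12] turn 0.002 j6 end -0.2
[349.5 221.8]
[337.5 346.1]
[166.2 221.4]
[176.5 345.9]
```

View pics/over.png

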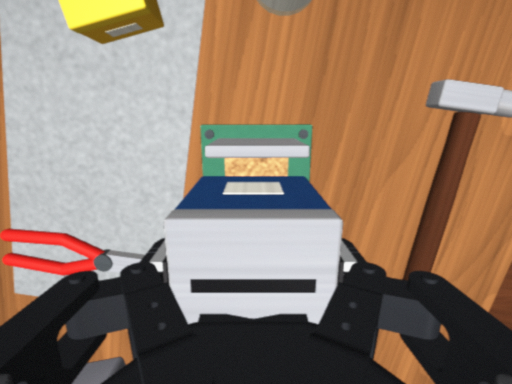

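The tin is held square above the press. Its lid's far edge is at row ~218, columns 167–341, and its stripe is at (253,286). The cork pad and one cheek show behind it at (257,165). I'll solve for the tin's offset in the hand.

```bash
python3 - <<'E'
from h import *
from scipy.optimize import least_squares
im=cv2.imread('pics/over.png'); g=cv2.cvtColor(im,cv2.COLOR_BGR2GRAY).astype(int)
print('col250',g[200:226,250]); print('row225',g[225,155:185],g[225,328:352]); print('stripe col',g[274:300,250]); print('stripe row',g[286,184:196],g[286,310:322])
s=bot.sense(); m=R.from_quat(s['tool_rot']).as_matrix()
K,T=cal('wrist',s)
# tool-frame: x ahead, y jaw, z ; 
def pr(x,y,z): return w2p(s['eef_pos']+m@np.array([x,y,z]),'wrist',s)
print(pr(.029,0,-.028),pr(.029,0,.028),pr(.029,0,0))
for x in(.027,.029,.031,.033): print(x,pr(x,.034,-.028),pr(x,-.034,-.028),pr(x,0,0))
E
```

```text
col250 [ 54  53  53  52  53  55  52  54  66  98 121 125 124 128 132 131 135 143
 164 193 213 219 218 218 218 216]
row225 [205 202 203 202 203 202 203 200 196 205 212 215 215 216 216 214 216 216
 216 215 216 215 215 215 218 217 216 217 216 216] [215 216 217 215 215 215 217 216 217 216 215 210 196 178 151 133 129 126
 123 121 119 123 125 124]
stripe col [213 218 219 218 198 117  49  38  35  38  34  34  37  38  37  36  36  40
 109 201 221 222 219 217 218 219]
stripe row [223 222 221 223 223 210 161  83  42  34  34  33] [ 41  44  41  40  53 110 185 216 222 221 222 221]
[250.7525262  218.30028328] [250.89063583 342.32925962] [250.82602433 284.30507592]
0.027 [343.38555739 220.26099291] [157.99446047 220.1615901 ] [250.79496894 287.2433653 ]
0.029 [341.72117955 218.34962351] [159.73007529 218.25091387] [250.82602433 284.30507592]
0.031 [340.11673247 216.5070785 ] [161.40315797 216.40907703] [250.85603191 281.46592401]
0.033 [338.5690364  214.72970629] [163.01702816 214.63242511] [250.88504383 278.72097548]
```

```bash
python3 - <<'E'
from h import *
im=cv2.imread('pics/over.png'); s=bot.sense(); a=np.radians(9.66)
def P(x,y,z): return w2p([.6394+(x*np.cos(a)-y*np.sin(a))/1e3,-.0169+(x*np.sin(a)+y*np.cos(a))/1e3,z/1e3],'wrist',s).round(1)
print('cheek top inner/outer at x=0',P(0,31,92),P(0,41,92),P(0,-31,92),P(0,-41,92),'ends',P(42,41,92),P(-42,41,92))
print('base far',P(60,55,10),P(-60,55,10))
g=cv2.cvtColor(im,cv2.COLOR_BGR2GRAY).astype(int); 
print('col256',list(zip(range(118,162),g[118:162,270]))); print('row',g[151,198:212],g[151,302:316]);print('base',g[128,196:208],g[128,305:318])
E
```

```text
cheek top inner/outer at x=0 [255.  161.2] [255.1 148.8] [254.7 232.7] [254.7 243.3] ends [307.8 148.9] [202.3 148.6]
base far [310.9 127.1] [198.2 126.8]
col256 [(118, np.int64(148)), (119, np.int64(148)), (120, np.int64(152)), (121, np.int64(149)), (122, np.int64(150)), (123, np.int64(143)), (124, np.int64(131)), (125, np.int64(135)), (126, np.int64(133)), (127, np.int64(134)), (128, np.int64(131)), (129, np.int64(132)), (130, np.int64(132)), (131, np.int64(128)), (132, np.int64(130)), (133, np.int64(131)), (134, np.int64(130)), (135, np.int64(131)), (136, np.int64(131)), (137, np.int64(134)), (138, np.int64(129)), (139, np.int64(125)), (140, np.int64(124)), (141, np.int64(127)), (142, np.int64(126)), (143, np.int64(125)), (144, np.int64(130)), (145, np.int64(157)), (146, np.int64(209)), (147, np.int64(222)), (148, np.int64(222)), (149, np.int64(222)), (150, np.int64(219)), (151, np.int64(218)), (152, np.int64(217)), (153, np.int64(214)), (154, np.int64(215)), (155, np.int64(208)), (156, np.int64(187)), (157, np.int64(170)), (158, np.int64(186)), (159, np.int64(200)), (160, np.int64(211)), (161, np.int64(218))]
row [142 139 138 136 132 129 146 195 216 221 219 219 220 220] [218 218 219 218 215 212 189 145 119 120 127 133 134 134]
base [149 146 145 142 140 134 129 129 128 130 129 128] [128 131 129 132 132 131 125 117 119 126 128 128 127]
```

The first pad measurement used a pose read after the arm had settled, so it came out about 2.7 mm low in y. Corrected for that, both views agree on a pad centre near (0.640, -0.014). I'll lower in stages to that point.

```bash
python3 - <<'E'
from h import *
plan([.6397,-.0138,.21],np.radians(9.66))
E
```

```text
t 10.17 linear [3.75, 0.33, -0.18] turn 0.002 j6 end -0.19
```

```bash
python3 -m handwheel '[{"linear":[1,0.33,-0.18],"turn":0,"jaw":6},{"linear":[2.5,0.33,-0.18],"turn":0,"jaw":6},{"linear":[3.7,0.33,-0.18],"turn":0,"jaw":6},{"linear":[3.7,0.33,-0.18],"turn":0,"jaw":6},{"linear":[3.7,0.33,-0.18],"turn":0,"jaw":6},{"linear":[3.7,0.33,-0.18],"turn":0,"jaw":6}]'
python3 - <<'E'
from h import *
s,im=snap('wrist','low.png'); print(max(abs(np.array(s['joint_vel']))))
plan([.6397,-.0138,.127],np.radians(9.66)); a=np.radians(9.66)
def P(x,y,z): return w2p([.6402+(x*np.cos(a)-y*np.sin(a))/1e3,-.0138+(x*np.sin(a)+y*np.cos(a))/1e3,z/1e3],'wrist',s).round(1)
print('cheek',P(0,31,92),P(0,41,92),'ends',P(42,41,92),P(-42,41,92),'base far',P(60,55,10),P(-60,55,10))
g=cv2.cvtColor(im,cv2.COLOR_RGB2GRAY).astype(int)
c=P(0,36,92).astype(int); print(c,g[c[1]-25:c[1]+25,c[0]].tolist()); print(g[c[1],190:212].tolist(),g[c[1],310:330].tolist())
E
```

```text
t: 10.67
eef_pos: [0.6403, -0.0146, 0.2111]
tool_rot: [0.456, 0.54, -0.456, 0.541]
force: [0.3, 0.3, -7.5]
finger_gap: 0.0672
0.00912135063779169
t 10.72 linear [8.45, -0.05, -0.11] turn 0.001 j6 end -0.19
cheek [251.7 166.4] [251.7 151.7] ends [314.4 151.8] [188.9 151.6] base far [315.9 126.1] [187.9 125.9]
[251 159] [133, 131, 129, 134, 131, 133, 133, 133, 128, 128, 125, 126, 128, 129, 127, 125, 125, 128, 157, 206, 218, 220, 220, 220, 219, 218, 215, 214, 213, 214, 206, 186, 166, 168, 175, 183, 188, 190, 190, 190, 190, 181, 113, 58, 51, 54, 54, 87, 158, 194]
[177, 204, 217, 219, 220, 220, 219, 219, 218, 219, 219, 220, 219, 220, 219, 218, 220, 219, 219, 217, 220, 219] [217, 210, 189, 152, 130, 129, 132, 133, 132, 133, 133, 130, 135, 132, 130, 128, 127, 126, 129, 129]
```

The far cheek now projects within 1 px of the prediction, so I'll lower the tin.

```bash
python3 -m handwheel '[{"linear":[0.5,-0.05,-0.1],"turn":0,"jaw":6},{"linear":[2,-0.05,-0.1],"turn":0,"jaw":6},{"linear":[4,-0.05,-0.1],"turn":0,"jaw":6},{"linear":[5.5,-0.05,-0.1],"turn":0,"jaw":6},{"linear":[7,-0.05,-0.1],"turn":0,"jaw":6},{"linear":[7.8,-0.05,-0.1],"turn":0,"jaw":6},{"linear":[8.3,-0.05,-0.1],"turn":0,"jaw":6},{"linear":[8.3,-0.05,-0.1],"turn":0,"jaw":6}]'
python3 - <<'E'
from h import *
s=bot.sense();print(s['force'],s['torque'],s['eef_pos'])
plan([.6397,-.0138,.1254])
E
```

```text
t: 11.38
eef_pos: [0.6393, -0.014, 0.1273]
tool_rot: [0.456, 0.541, -0.456, 0.54]
force: [-0.4, 0.5, -7.5]
finger_gap: 0.067
[-0.42722551  0.49970373 -7.51902053] [-0.02331798  0.03777815  0.02364063] [ 0.63926132 -0.01397705  0.12725812]
t 11.38 linear [0.19, 0.05, -0.01] turn 0 j6 end -0.19
```

```bash
python3 -m handwheel '[{"linear":[0.15,0,0],"turn":0,"jaw":6},{"linear":[0.3,0,0],"turn":0,"jaw":6},{"linear":[0.3,0,0],"turn":0,"jaw":6}]' && python3 -m handwheel '[{"linear":[0,0,0],"turn":0,"jaw":8.5},{"linear":[0,0,0],"turn":0,"jaw":8.5},{"linear":[0,0,0],"turn":0,"jaw":8.5},{"linear":[0,0,0],"turn":0,"jaw":8.5},{"linear":[-1,0,0],"turn":0,"jaw":8.5},{"linear":[-4,0,0],"turn":0,"jaw":8.5},{"linear":[-8,0,0],"turn":0,"jaw":8.5},{"linear":[-12,0,0],"turn":0,"jaw":8.5},{"linear":[-15,0,0],"turn":0,"jaw":8.5},{"linear":[-15,0,0],"turn":0,"jaw":8.5},{"linear":[-15,0,0],"turn":0,"jaw":8.5},{"linear":[-15,0,0],"turn":0,"jaw":8.5}]'
python3 - <<'E'
from h import *
s,im=snap('wrist','placed.png'); print(max(abs(np.array(s['joint_vel']))),s['eef_pos'].tolist() if hasattr(s['eef_pos'],'tolist') else s['eef_pos'])
import pickle; pickle.dump(s,open('placed.pkl','wb'))
cv2.imwrite('pics/placedc.png',cv2.resize(im[100:290,150:360,::-1],None,fx=3,fy=3,interpolation=cv2.INTER_CUBIC))
h,S,V=cv2.split(cv2.cvtColor(im,cv2.COLOR_RGB2HSV)); c=w2p([.6402,-.0138,.096],'wrist',s).astype(int);print(c)
rect((S<40)&(V>195),.096,'wrist',s,(c[0]-45,c[1]-40,c[0]+45,c[1]+40))
E
```

```text
t: 11.63
eef_pos: [0.6397, -0.014, 0.1256]
tool_rot: [0.456, 0.54, -0.456, 0.541]
force: [-0.0, -0.3, -7.3]
finger_gap: 0.0669
t: 12.63
eef_pos: [0.639, -0.0139, 0.2748]
tool_rot: [0.456, 0.541, -0.456, 0.54]
force: [0.3, 0.8, -1.0]
finger_gap: 0.0852
0.026796650089416972 [0.6389558355504771, -0.013928684582789435, 0.27475196317836265]
[253 189]
centre [640.3 -13.8] size [67.4 54.7] long angle 9.73
```

View pics/placedc.png

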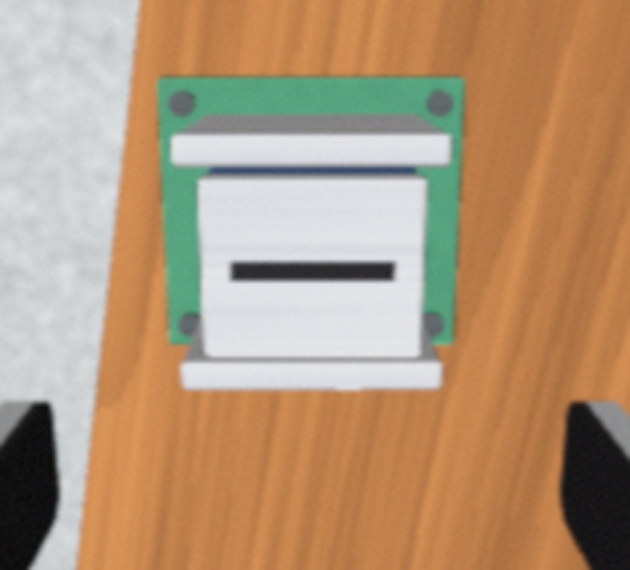

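The tall tin stands squarely between the cheeks: lid centre (640.3, -13.8) mm, angle 9.7°, matching the pad. Next is the yellow tin.

```bash
python3 - <<'E'
from h import *
plan([.4826,.1313,.24],np.radians(23.5))
E
```

```text
t 12.68 linear [3.43, -12.96, -16.95] turn -0.241 j6 end -0.14
```

```bash
python3 -m handwheel '[{"linear":[0,-3,-4],"turn":-0.12,"jaw":8.5},{"linear":[3.4,-13,-17],"turn":-0.24,"jaw":8.5},{"linear":[3.4,-13,-17],"turn":-0.24,"jaw":8.5},{"linear":[3.4,-13,-17],"turn":-0.24,"jaw":8.5},{"linear":[3.4,-13,-17],"turn":-0.24,"jaw":8.5},{"linear":[3.4,-13,-17],"turn":-0.24,"jaw":8.5},{"linear":[3.4,-13,-17],"turn":-0.24,"jaw":8.5},{"linear":[3.4,-13,-17],"turn":-0.24,"jaw":8.5},{"linear":[3.4,-13,-17],"turn":-0.24,"jaw":8.5},{"linear":[3.4,-13,-17],"turn":-0.24,"jaw":8.5}]'
python3 - <<'E'
from h import *
s,im=snap('wrist','flat.png'); print(max(abs(np.array(s['joint_vel']))))
h,S,V=cv2.split(cv2.cvtColor(im,cv2.COLOR_RGB2HSV)); c=w2p([.4826,.1313,.054],'wrist',s).astype(int);print(c, V[c[1]-60:c[1]+60:3,c[0]-15])
for v in (200,225):rect((S>100)&(h>22)&(h<38)&(V>v),.054,'wrist',s,(c[0]-65,c[1]-65,c[0]+65,c[1]+65))
plan([.4826,.1313,.08],np.radians(23.5))
E
```

```text
t: 13.52
eef_pos: [0.4836, 0.131, 0.2407]
tool_rot: [0.388, 0.591, -0.388, 0.591]
force: [-0.4, -0.1, 0.5]
finger_gap: 0.0849
0.005845660404126774
[251 186] [194 191 189 188 194 195 198 199 193 199 194 253 254 254 253 253 253 254
 253 252  47  46 252 254 254 254 254 253 254 253 205 198 186 190 188 193
 194 190 191 185]
centre [482.  130.8] size [68.5 56.1] long angle 23.41
centre [481.8 130.7] size [68.  56.1] long angle 23.41
t 13.57 linear [16.07, -0.06, -0.07] turn -0.002 j6 end -0.14
```

View pics/flat.png

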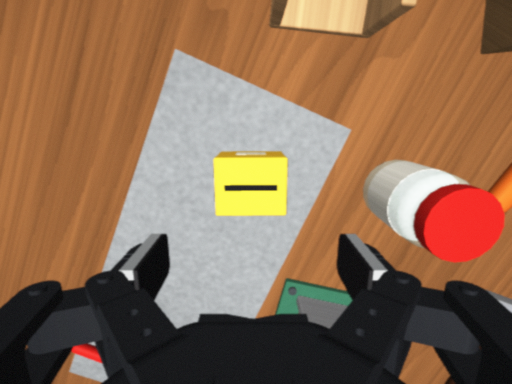

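The flat tin's lid is at (251,185), upright and square to the jaws: centre (481.9, 130.7) mm, size 68×56.

```bash
python3 -m handwheel '[{"linear":[4,-0.17,-0.04],"turn":0,"jaw":8.5},{"linear":[8,-0.17,-0.04],"turn":0,"jaw":8.5},{"linear":[12,-0.17,-0.04],"turn":0,"jaw":8.5},{"linear":[15,-0.17,-0.04],"turn":0,"jaw":8.5},{"linear":[15.7,-0.17,-0.04],"turn":0,"jaw":8.5},{"linear":[15.7,-0.17,-0.04],"turn":0,"jaw":8.5},{"linear":[15.7,-0.17,-0.04],"turn":0,"jaw":6},{"linear":[15.7,-0.17,-0.04],"turn":0,"jaw":6},{"linear":[15.7,-0.17,-0.04],"turn":0,"jaw":6},{"linear":[15.7,-0.17,-0.04],"turn":0,"jaw":6},{"linear":[15.7,-0.17,-0.04],"turn":0,"jaw":6},{"linear":[15.7,-0.17,-0.04],"turn":0,"jaw":6}]' && python3 -m handwheel '[{"linear":[0,0,0],"turn":0,"jaw":6},{"linear":[-3,0,0],"turn":0,"jaw":6},{"linear":[-7,0,0],"turn":0,"jaw":6},{"linear":[-11,0,0],"turn":0,"jaw":6},{"linear":[-14,0,0],"turn":0,"jaw":6},{"linear":[-14,0,0],"turn":0,"jaw":6},{"linear":[-14,0,0],"turn":0,"jaw":6}]'
python3 - <<'E'
from h import *
plan([.6396,-.0139,.22],np.radians(9.73))
E
```

```text
t: 14.57
eef_pos: [0.4816, 0.1314, 0.0855]
tool_rot: [0.389, 0.59, -0.387, 0.592]
force: [-0.8, -2.2, 9.7]
finger_gap: 0.0673
t: 15.15
eef_pos: [0.4809, 0.1315, 0.2257]
tool_rot: [0.389, 0.59, -0.387, 0.592]
force: [-0.7, 0.0, -4.8]
finger_gap: 0.0672
t 15.15 linear [0.63, 8.77, 19.65] turn 0.239 j6 end -0.19
```

```bash
python3 -m handwheel '[{"linear":[0,2,4],"turn":0.12,"jaw":6},{"linear":[0,8.8,19.6],"turn":0.24,"jaw":6},{"linear":[0,8.8,19.6],"turn":0.24,"jaw":6},{"linear":[0,8.8,19.6],"turn":0.24,"jaw":6},{"linear":[0,8.8,19.6],"turn":0.24,"jaw":6},{"linear":[0,8.8,19.6],"turn":0.24,"jaw":6},{"linear":[0,8.8,19.6],"turn":0.24,"jaw":6},{"linear":[0,8.8,19.6],"turn":0.24,"jaw":6},{"linear":[0.7,8.8,19.6],"turn":0.24,"jaw":6},{"linear":[0.7,8.8,19.6],"turn":0.24,"jaw":6},{"linear":[0.7,8.8,19.6],"turn":0.24,"jaw":6}]'
python3 - <<'E'
from h import *
s,im=snap('wrist','stack.png'); print(max(abs(np.array(s['joint_vel']))),s['eef_pos'],np.degrees(ang(s)))
m=R.from_quat(s['tool_rot']).as_matrix()
def pr(x,y,z): return w2p(s['eef_pos']+m@np.array([x,y,z]),'wrist',s).round(1)
for x in (.029,.0315): print(pr(x,.034,-.028),pr(x,-.034,-.028),pr(x,0,0))
h,S,V=cv2.split(cv2.cvtColor(im,cv2.COLOR_RGB2HSV))
print('col240',V[195:235,240].tolist());print('stripe',V[270:305,251].tolist()); r=286
x=np.where(V[286,170:340]<130)[0]+170; print('stripe cols',x.min(),x.max())
plan([.6396,-.0139,.19],np.radians(9.73))
E
```

```text
t: 16.07
eef_pos: [0.6389, -0.0125, 0.2162]
tool_rot: [0.455, 0.541, -0.456, 0.54]
force: [-0.8, 1.2, -4.4]
finger_gap: 0.0673
0.015090551545442622 [ 0.63885799 -0.01245724  0.21620854] 9.749801130966473
[341.7 218.3] [159.7 218.3] [250.8 284.3]
[339.7 216.1] [161.8 216. ] [250.9 280.8]
col240 [173, 174, 172, 178, 197, 207, 179, 166, 162, 163, 164, 164, 164, 162, 164, 166, 170, 172, 173, 173, 176, 191, 221, 241, 248, 250, 250, 250, 250, 250, 250, 250, 250, 250, 250, 250, 250, 250, 250, 250]
stripe [250, 250, 249, 250, 250, 249, 241, 147, 43, 31, 30, 31, 31, 32, 29, 30, 32, 29, 32, 77, 182, 242, 249, 249, 249, 249, 249, 249, 249, 249, 250, 249, 249, 249, 249]
stripe cols 170 339
t 16.12 linear [2.67, 0.03, 0.14] turn 0.0 j6 end -0.19
```

```bash
python3 - <<'E'
import cv2,numpy as np
V=cv2.imread('pics/stack.png').max(2); x=np.where(V[283,175:330]<130)[0]+175; print(x.min(),x.max()); 
V=cv2.imread('pics/over.png').max(2); x=np.where(V[285,175:330]<130)[0]+175; print(x.min(),x.max())
E
python3 -m handwheel '[{"linear":[0.5,0.08,0.15],"turn":0,"jaw":6},{"linear":[1.5,0.08,0.15],"turn":0,"jaw":6},{"linear":[2.5,0.08,0.15],"turn":0,"jaw":6},{"linear":[2.8,0.08,0.15],"turn":0,"jaw":6},{"linear":[3.1,0.08,0.15],"turn":0,"jaw":6},{"linear":[3.1,0.08,0.15],"turn":0,"jaw":6}]'
python3 - <<'E'
from h import *
plan([.6397,-.0140,.1815],np.radians(9.73)); print(bot.sense()['force'])
E
```

```text
192 313
191 315
t: 16.62
eef_pos: [0.6404, -0.0148, 0.1849]
tool_rot: [0.456, 0.541, -0.456, 0.54]
force: [-0.5, -0.7, -5.3]
finger_gap: 0.0675
t 16.62 linear [0.34, -0.06, -0.09] turn -0.001 j6 end -0.19
[-0.52579043 -0.6593683  -5.2928533 ]
```

```bash
python3 -m handwheel '[{"linear":[0.15,0,0],"turn":0,"jaw":6},{"linear":[0.15,0,0],"turn":0,"jaw":6},{"linear":[0.15,0,0],"turn":0,"jaw":6},{"linear":[0.15,0,0],"turn":0,"jaw":6}]'
python3 - <<'E'
from h import *
plan([.6397,-.0140,.1815],np.radians(9.73)); print(bot.sense()['force'])
E
```

```text
t: 16.95
eef_pos: [0.6407, -0.0148, 0.1847]
tool_rot: [0.456, 0.54, -0.456, 0.541]
force: [0.3, 0.3, -3.6]
finger_gap: 0.0673
t 16.95 linear [0.32, -0.09, -0.09] turn -0.001 j6 end -0.19
[ 0.31828171  0.27191485 -3.56767675]
```

```bash
python3 -m handwheel '[{"linear":[-0.1,-0.1,-0.08],"turn":0,"jaw":6},{"linear":[0.1,-0.1,-0.08],"turn":0,"jaw":6},{"linear":[0.2,-0.1,-0.08],"turn":0,"jaw":6},{"linear":[0.2,-0.1,-0.08],"turn":0,"jaw":6},{"linear":[0.2,-0.1,-0.08],"turn":0,"jaw":6}]'
python3 - <<'E'
from h import *
plan([.6397,-.0140,.1815],np.radians(9.73)); print(bot.sense()['force'])
E
```

```text
t: 17.37
eef_pos: [0.6395, -0.0141, 0.1823]
tool_rot: [0.456, 0.54, -0.456, 0.54]
force: [-0.3, 0.6, -5.0]
finger_gap: 0.0673
t 17.37 linear [0.08, 0.02, -0.01] turn -0.001 j6 end -0.19
[-0.31636311  0.56710683 -5.00568387]
```

Position matches the target TCP with no contact yet. I'll lower about 1 mm more, release and look.

```bash
python3 -m handwheel '[{"linear":[0.1,0,0],"turn":0,"jaw":6},{"linear":[0.12,0,0],"turn":0,"jaw":6},{"linear":[0.12,0,0],"turn":0,"jaw":6}]' && python3 -m handwheel '[{"linear":[0,0,0],"turn":0,"jaw":8.5},{"linear":[0,0,0],"turn":0,"jaw":8.5},{"linear":[0,0,0],"turn":0,"jaw":8.5},{"linear":[0,0,0],"turn":0,"jaw":8.5},{"linear":[-1,0,0],"turn":0,"jaw":8.5},{"linear":[-4,0,0],"turn":0,"jaw":8.5},{"linear":[-8,0,0],"turn":0,"jaw":8.5},{"linear":[-12,0,0],"turn":0,"jaw":8.5},{"linear":[-16,0,0],"turn":0,"jaw":8.5},{"linear":[-16,0,0],"turn":0,"jaw":8.5},{"linear":[-16,0,0],"turn":0,"jaw":8.5},{"linear":[-16,0,0],"turn":0,"jaw":8.5}]'
python3 - <<'E'
from h import *
s,im=snap('wrist','stacked.png'); print(max(abs(np.array(s['joint_vel']))),s['eef_pos'])
h,S,V=cv2.split(cv2.cvtColor(im,cv2.COLOR_RGB2HSV)); c=w2p([.6402,-.0138,.15],'wrist',s).astype(int);print(c)
rect((S>100)&(h>22)&(h<38)&(V>220),.15,'wrist',s,(c[0]-65,c[1]-65,c[0]+65,c[1]+65))
_,t=snap('top'); t=cv2.resize(t[170:245,340:420,::-1],None,fx=4,fy=4,interpolation=cv2.INTER_CUBIC)
a=cv2.resize(im[100:290,150:360,::-1],None,fx=2,fy=2,interpolation=cv2.INTER_CUBIC)
o=np.zeros((380,760,3),np.uint8); o[:380,:420]=a; o[:300,430:750]=t; cv2.imwrite('pics/chk.png',o)
s2=bot.sense()
for l in('timer_grip','timer_pointer','timer_mark','timer'):
    for d in bot.spot_point(l,'top')[:2]: print(l,d['conf'],d['pixel'])
plan([.48,-.375,.25])
E
```

```text
t: 17.62
eef_pos: [0.6397, -0.0142, 0.1816]
tool_rot: [0.456, 0.54, -0.456, 0.541]
force: [-1.7, 0.1, 1.7]
finger_gap: 0.0675
t: 18.62
eef_pos: [0.6392, -0.0141, 0.3413]
tool_rot: [0.456, 0.54, -0.456, 0.54]
force: [-0.2, -0.8, -0.3]
finger_gap: 0.0847
0.028088290463760754 [ 0.63915943 -0.01410109  0.3412715 ]
[252 186]
centre [640.4 -13.8] size [68.3 56.1] long angle 9.72
timer_grip 0.79 [387.8, 208.2]
timer_grip 0.44 [388.9, 165.8]
timer_pointer 0.87 [387.2, 194.1]
timer 0.68 [382.3, 206.8]
t 18.92 linear [9.05, -21.78, 32.89] turn 0 j6 end -0.83
```

View pics/chk.png

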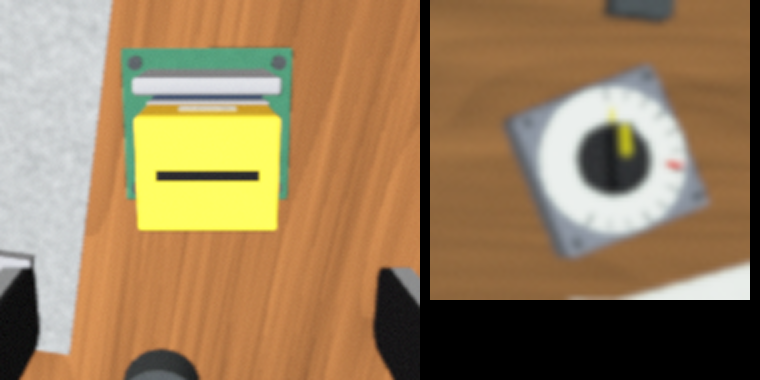

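The stack is good: yellow lid at (640.4, -13.8) mm, 9.72°, in line with the tall tin's (640.3, -13.8) mm, 9.73°. In the top-view crop the timer's pointer goes up from (613,158), roughly world +x, and the red mark is at (674,165), about a quarter turn clockwise. Now to the timer.

```bash
python3 -m handwheel '[{"linear":[0,-4,4],"turn":-0.12,"jaw":8.5},{"linear":[0,-8,8],"turn":-0.24,"jaw":8.5},{"linear":[0,-21.8,33],"turn":-0.36,"jaw":8.5},{"linear":[0,-21.8,33],"turn":-0.48,"jaw":8.5},{"linear":[0,-21.8,33],"turn":-0.6,"jaw":8.5},{"linear":[0,-21.8,33],"turn":-0.72,"jaw":8.5},{"linear":[0,-21.8,33],"turn":-0.84,"jaw":8.5},{"linear":[0,-21.8,33],"turn":-0.96,"jaw":8.5},{"linear":[4,-21.8,33],"turn":-1.08,"jaw":8.5},{"linear":[7,-21.8,33],"turn":-1.2,"jaw":8.5},{"linear":[9,-21.8,33],"turn":-1.32,"jaw":8.5},{"linear":[9,-21.8,33],"turn":-1.4,"jaw":8.5}]' && python3 -m handwheel '[{"linear":[0,0,0],"turn":0,"jaw":8.5},{"linear":[0,0,0],"turn":0,"jaw":8.5},{"linear":[0,0,0],"turn":0,"jaw":8.5}]'
python3 - <<'E'
from h import *
s,im=snap('wrist','timer.png'); print(max(abs(np.array(s['joint_vel']))),s['eef_pos'],np.degrees(ang(s)),s['joint_positions'][5])
for l,z in(('timer_grip',.0805),('timer_pointer',.0555),('timer_mark',.0555),('timer',0)):
    for d in bot.spot_point(l,'wrist')[:2]: print(l,d['conf'],d['pixel'],p2w(d['pixel'],z,'wrist',s).round(4))
import pickle; pickle.dump(s,open('timer.pkl','wb'))
cv2.imwrite('pics/timerb.png',cv2.resize(im[70:270,126:386,::-1],None,fx=3,fy=3,interpolation=cv2.INTER_CUBIC))
E
```

```text
t: 19.92
eef_pos: [0.4773, -0.3777, 0.2442]
tool_rot: [0.002, 0.71, 0.003, 0.705]
force: [-0.7, 0.8, -0.8]
finger_gap: 0.085
t: 20.17
eef_pos: [0.4807, -0.3759, 0.2522]
tool_rot: [0.001, 0.707, -0.002, 0.708]
force: [-0.3, -0.1, -0.5]
finger_gap: 0.085
0.010787499903590923 [ 0.48067425 -0.3759076   0.25217088] 89.76151634979065 -2.3385260111967283
timer_grip 0.96 [251.7, 183.8] [ 0.4742 -0.3773  0.0805]
timer_pointer 0.9 [255.2, 214.6] [ 0.512  -0.374   0.0555]
timer_mark 0.45 [214.6, 174.4] [ 0.4708 -0.4132  0.0555]
timer 0.95 [253.9, 165.0] [ 0.4713 -0.3751  0.    ]
```

View pics/timerb.png

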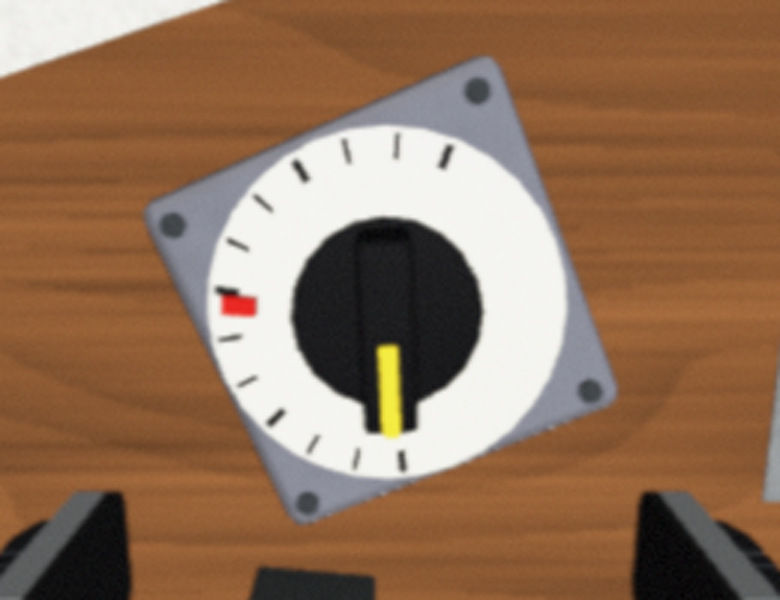

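```bash
cat > tm.py <<'E'
from h import *
def timer(im,s):
    h,S,V=cv2.split(cv2.cvtColor(im,cv2.COLOR_RGB2HSV))
    def world(m,z):
        y,x=np.nonzero(m); return np.array([p2w(p,z,'wrist',s)[:2] for p in zip(x,y)])*1000
    def blob(m,x0=126,y0=70,x1=386,y1=270):
        k=np.zeros_like(h); k[y0:y1,x0:x1]=m[y0:y1,x0:x1]
        n,l,st,_=cv2.connectedComponentsWithStats(k); return l==1+np.argmax(st[1:,4])
    w=world(blob(((S<25)&(V>215)).astype(np.uint8),180,100),.05).astype(np.float32)
    hull=cv2.convexHull(w); e=cv2.fitEllipse(hull); c,r=cv2.minEnclosingCircle(hull)
    print('dial centre',np.round(e[0],1),'axes',np.round(e[1],1),'circle',np.round(c,1),round(r,1))
    c=np.array(e[0])
    red=world(blob(((S>150)&((h<8)|(h>172))&(V>120)).astype(np.uint8),180,100,330,240),.0545)
    rc=red.mean(0)-c; print('red r',np.hypot(*rc).round(1),'ang',np.degrees(np.arctan2(rc[1],rc[0])).round(1))
    ym=blob(((S>110)&(h>22)&(h<35)&(V>120)).astype(np.uint8),180,100)
    for z in(.0555,.0935):
        y=world(ym,z)-c; q=y-y.mean(0); d=np.linalg.svd(q,full_matrices=0)[2][0]; d*=np.sign(d@y.mean(0)); pr=q@d
        print('yellow z',z,'mean',y.mean(0).round(1),'dir',np.degrees(np.arctan2(d[1],d[0])).round(1),'mean ang',np.degrees(np.arctan2(*y.mean(0)[::-1])).round(1),'far',(y@d).max().round(1))
        far=y[pr>pr.max()-2].mean(0); print('   far end ang',np.degrees(np.arctan2(far[1],far[0])).round(1),np.hypot(*far).round(1))
E
python3 - <<'E'
from tm import *
import pickle
timer(cv2.imread('pics/timer.png')[:,:,::-1],pickle.load(open('timer.pkl','rb')))
E
```

```text
Traceback (most recent call last):
  File "tm.py", line 9, in timer
    w=world(blob(((S<25)&(V>215)).astype(np.uint8),180,100),.05).astype(np.float32)
      ~~~~~^^^^^^^^^^^^^^^^^^^^^^^^^^^^^^^^^^^^^^^^^^^^^^^^^^^^^
  File "tm.py", line 5, in world
    y,x=np.nonzero(m); return np.array([p2w(p,z,'wrist',s)[:2] for p in zip(x,y)])*1000
                                        ~~~^^^^^^^^^^^^^^^
  File "h.py", line 16, in p2w
    K,T=cal(cam,s); d=T[:3,:3]@np.linalg.inv(K)@np.array([px[0],px[1],1.]); o=T[:3,3]
        ~~~^^^^^^^
  File "h.py", line 9, in cal
    c=bot.get_calibration(cam); K=np.array(c['intrinsics'])
ValueError: time passes only in moves, steps and waits
```

```bash
sed -i 's/^def cal(/import functools\n@functools.lru_cache(None)\ndef _c(cam): return bot.get_calibration(cam)\ndef cal(/; s/    c=bot.get_calibration(cam); K/    c=_c(cam); K/' h.py
python3 - <<'E'
from tm import *
import pickle
timer(cv2.imread('pics/timer.png')[:,:,::-1],pickle.load(open('timer.pkl','rb')))
print(bot.sense()['t'])
E
```

```text
dial centre [ 471.  -374.5] axes [116.3 116.6] circle [ 471.  -374.6] 58.5
red r 48.2 ang -93.7
yellow z 0.0555 mean [25.6  0.7] dir 2.6 mean ang 1.5 far 41.5
   far end ang 1.3 40.7
yellow z 0.0935 mean [14.1  0.4] dir 2.6 mean ang 1.5 far 27.7
   far end ang 1.6 26.5
20.4167
```

```bash
python3 - <<'E'
from h import *
plan([.471,-.3745,.137],np.radians(91.8))
E
```

```text
t 20.42 linear [11.5, 0.14, -0.96] turn -0.033 j6 end -2.27
```

```bash
python3 -m handwheel '[{"linear":[1,0.14,-0.96],"turn":-0.033,"jaw":5},{"linear":[3,0.14,-0.96],"turn":-0.033,"jaw":5},{"linear":[6.5,0.14,-0.96],"turn":-0.033,"jaw":5},{"linear":[9.5,0.14,-0.96],"turn":-0.033,"jaw":5},{"linear":[11.5,0.14,-0.96],"turn":-0.033,"jaw":5},{"linear":[11.5,0.14,-0.96],"turn":-0.033,"jaw":5},{"linear":[11.5,0.14,-0.96],"turn":-0.033,"jaw":5}]'
python3 - <<'E'
from h import *
plan([.471,-.3745,.137],np.radians(91.8)); print(bot.sense()['force'])
E
```

```text
t: 21.0
eef_pos: [0.4707, -0.3746, 0.1361]
tool_rot: [-0.011, 0.707, 0.011, 0.707]
force: [-0.3, 0.5, 0.5]
finger_gap: 0.05
t 21.0 linear [-0.09, 0.01, 0.03] turn -0.0 j6 end -2.27
[-0.34566119  0.49236396  0.45098551]
```

```bash
python3 -m handwheel '[{"linear":[0,0,0],"turn":0,"jaw":1.2},{"linear":[0,0,0],"turn":0,"jaw":1.2},{"linear":[0,0,0],"turn":0,"jaw":1.2},{"linear":[0,0,0],"turn":0,"jaw":1.2},{"linear":[0,0,0],"turn":0,"jaw":1.2},{"linear":[0,0,0],"turn":0,"jaw":1.2},{"linear":[0,0,0],"turn":0.1,"jaw":1.2},{"linear":[0,0,0],"turn":0.2,"jaw":1.2}]'
python3 - <<'E'
from h import *
s=bot.sense(); print(s['force'],s['torque'],np.degrees(ang(s)))
E
```

```text
t: 21.67
eef_pos: [0.4709, -0.3747, 0.138]
tool_rot: [0.061, 0.704, -0.062, 0.705]
force: [-1.4, 1.9, 5.8]
finger_gap: 0.015
[-1.43111907  1.86777238  5.79672826] [0.19389663 0.24506708 0.03774532] 80.09694317181751
```

```bash
python3 -m handwheel '[{"linear":[0,0,0],"turn":0.12,"jaw":1.2},{"linear":[0,0,0],"turn":0.24,"jaw":1.2},{"linear":[0,0,0],"turn":0.36,"jaw":1.2},{"linear":[0,0,0],"turn":0.48,"jaw":1.2},{"linear":[0,0,0],"turn":0.6,"jaw":1.2},{"linear":[0,0,0],"turn":0.72,"jaw":1.2},{"linear":[0,0,0],"turn":0.84,"jaw":1.2},{"linear":[0,0,0],"turn":0.96,"jaw":1.2},{"linear":[0,0,0],"turn":1.08,"jaw":1.2},{"linear":[0,0,0],"turn":1.2,"jaw":1.2},{"linear":[0,0,0],"turn":1.32,"jaw":1.2},{"linear":[0,0,0],"turn":1.42,"jaw":1.2}]' && python3 -m handwheel '[{"linear":[0,0,0],"turn":0.045,"jaw":1.2},{"linear":[0,0,0],"turn":0.045,"jaw":1.2},{"linear":[0,0,0],"turn":0.045,"jaw":1.2}]'
python3 - <<'E'
from h import *
s,im=snap('wrist','turned.png'); print(s['force'],s['torque'],np.degrees(ang(s)),s['eef_pos'],s['finger_gap'])
E
```

```text
t: 22.67
eef_pos: [0.4696, -0.3757, 0.138]
tool_rot: [-0.505, -0.494, 0.507, -0.494]
force: [-11.6, -5.3, 8.5]
finger_gap: 0.015
t: 22.92
eef_pos: [0.4696, -0.3757, 0.138]
tool_rot: [-0.515, -0.484, 0.516, -0.484]
force: [-12.3, -5.6, 9.0]
finger_gap: 0.0152
[-12.3435754   -5.57148263   9.03470207] [-0.96486011  2.12029739 -0.05874887] -3.6178267773978585 [ 0.46959851 -0.37572158  0.13803906] 0.01520578599274292
```

```bash
python3 -m handwheel '[{"linear":[0,0,0],"turn":0,"jaw":5},{"linear":[0,0,0],"turn":0,"jaw":5},{"linear":[0,0,0],"turn":0,"jaw":5},{"linear":[0,0,0],"turn":0,"jaw":5},{"linear":[-1,0,0],"turn":0,"jaw":5},{"linear":[-4,0,0],"turn":0,"jaw":5},{"linear":[-8,0,0],"turn":0,"jaw":5},{"linear":[-11.5,0,0],"turn":0,"jaw":8.5},{"linear":[-11.5,0,0],"turn":0,"jaw":8.5},{"linear":[-11.5,0,0],"turn":0,"jaw":8.5},{"linear":[-11.5,0,0],"turn":0,"jaw":8.5},{"linear":[-11.5,0,0],"turn":0,"jaw":8.5}]'
python3 - <<'E'
from tm import *
s,im=snap('wrist','timer2.png'); print(max(abs(np.array(s['joint_vel']))),s['eef_pos'])
timer(im,s)
_,t=snap('top')
a=cv2.resize(im[70:300,126:386,::-1],None,fx=1.7,fy=1.7,interpolation=cv2.INTER_CUBIC)
t=cv2.resize(t[130:260,100:420,::-1],None,fx=2.4,fy=2.4,interpolation=cv2.INTER_CUBIC)[:, :790]
o=np.zeros((600,800,3),np.uint8)
t=cv2.resize(t,(510,207)); o[:a.shape[0],:a.shape[1]]=a; o[392:599,:510]=t
c,_=None,None
sc=bot.read_camera('scene')[150:260,130:310,::-1]; sc=cv2.resize(sc,(350,214),interpolation=cv2.INTER_CUBIC); o[:214,450:800]=sc
cv2.imwrite('pics/final.png',o)
E
```

```text
t: 23.97
eef_pos: [0.4703, -0.3743, 0.2503]
tool_rot: [-0.515, -0.485, 0.516, -0.483]
force: [0.6, 0.6, -0.9]
finger_gap: 0.0853
0.011320188111927957 [ 0.47028387 -0.37433187  0.25025723]
dial centre [ 470.5 -375.2] axes [116.2 116.3] circle [ 470.5 -375.3] 58.4
red r 49.0 ang -93.9
yellow z 0.0555 mean [ -2.  -27.1] dir -93.7 mean ang -94.2 far 42.8
   far end ang -94.3 41.9
yellow z 0.0935 mean [ -1.  -13.8] dir -93.7 mean ang -94.3 far 27.2
   far end ang -94.2 26.0
```

View pics/final.png

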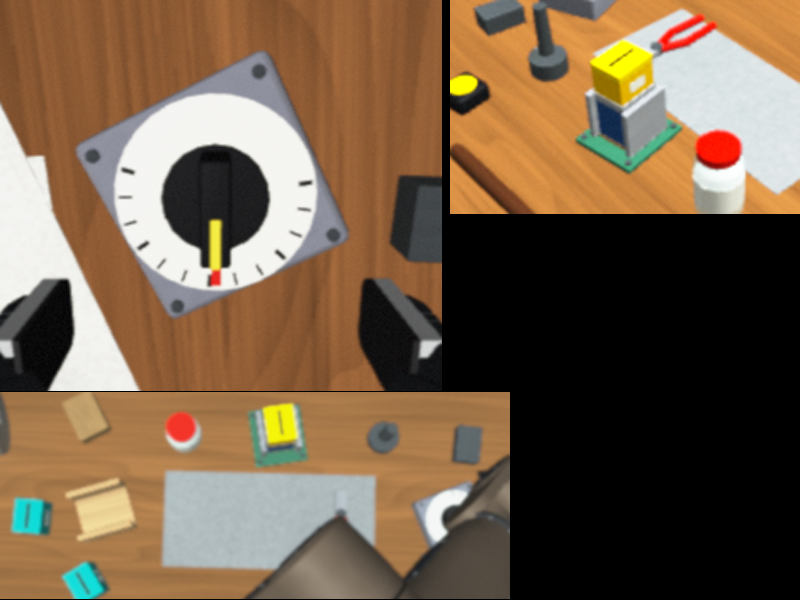

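The pointer (215,245) runs straight into the red mark (215,278), -94.0° against -93.9°. The stack stands square in the press with the yellow tin on top, and the bystanders in view are where they were. Handing in.

```bash
python3 -c "
from station import bot; print(bot.finish_job())"
```

```text
the job is handed in; nothing more can be done
None
```

The job is done and handed in, at about 24 s of the 72 s allowed; no verdict was reported.

- **Tall blue tin:** I lifted it out of the carrier and stood it on free bench. There I regripped it by its short ends and set it on the cork pad. Its lid then measured (640.3, -13.8) mm at 9.73°, which matches the pad.
- **Yellow tin:** It sits on top at (640.4, -13.8) mm and 9.72°, so the edges are in line. Both tins were kept upright throughout.
- **Timer:** With the stack in place, I turned the knob about 95° clockwise. The last look put the pointer at about -94.0° (estimates from -93.7° to -94.3°) and the red mark at -93.9°. The mark was at -93.7° before, so it did not move beyond measuring error.

**Checks that disagreed:** My first pad measurement was about 3 mm off, because I paired the picture with a pose read after the arm had settled. I corrected it from a second view before lowering the tin.

**Not checked:** In the last pictures the bystanders I could see stood where they started. The arm hid part of the pliers and the timer in the top view.

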